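# Feel round the plugs of a loudspeaker front

### The job

Check by touch that the six dark wooden plugs round the hole of the plywood loudspeaker front are in place: run the fingertips lightly round the row, from the square plug counterclockwise (seen from above) to the last round one, touching each in turn, and then come away. Press so gently that the panel never sinks a full centimetre into its foam, pick nothing up, and leave the cork, the tin and everything else standing or lying where they are.

Things in the scene. Friction and masses are not known exactly. Their poses are not given: they have to be found in the camera images.
- tray: square wooden tray, 240 x 240 mm, 34 mm high, fixed to the bench and lined with foam on which the panel lies. Origin: centre of its underside; z up
- hole (a point): centre of the 110 mm round hole in the panel, a square plywood loudspeaker front (210 x 210 x 12 mm), on its upper face, 38 mm above the bench when unpressed. The panel stays level and in its tray; pressed anywhere, all of it sinks straight down. z is up; x points to the middle of the gap in the row of plugs, where the bung stands
- panel (a joint): how far the panel is pressed down into its foam, in m: 0 unpressed, 0.015 the most. It springs back by itself. About 2 N start it moving, then 0.8 N more for every mm
- plug0: the first dark wooden plug of the row (square, 22 x 22 mm, flat on top; the only square one), standing 2.5 mm proud of the panel; fixed in it. Origin: its centre, on the panel's upper face. The six stand on a circle of radius 75 mm about the hole's centre, 45 degrees (57 mm) apart, counterclockwise from above; the gap from last to first is 135 degrees. Fingers held together touch only one plug at a time
- plug1: the second dark wooden plug of the row (round, 20 mm across, a shallow dome), standing 2.5 mm proud of the panel; fixed in it. Origin: its centre, on the panel's upper face
- plug2: the third dark wooden plug of the row (round, 20 mm across, a shallow dome), standing 2.5 mm proud of the panel; fixed in it. Origin: its centre, on the panel's upper face
- plug3: the fourth dark wooden plug of the row (round, 20 mm across, a shallow dome), standing 2.5 mm proud of the panel; fixed in it. Origin: its centre, on the panel's upper face
- plug4: the fifth dark wooden plug of the row (round, 20 mm across, a shallow dome), standing 2.5 mm proud of the panel; fixed in it. Origin: its centre, on the panel's upper face
- plug5: the sixth and last dark wooden plug of the row (round, 20 mm across, a shallow dome), standing 2.5 mm proud of the panel; fixed in it. Origin: its centre, on the panel's upper face
- bung: a cork bung, 34 mm across at the top, 28 mm high, standing loose on the panel in the gap of the row of plugs; to be left alone. Origin: centre of its underside
- wax: a steel tin, 40 mm across, 42 mm high, standing loose inside the round hole, its top 28 mm above the panel's top; to be left alone. Origin: centre of its underside
- glue: a glue bottle, 60 mm across, 170 mm high, standing loose on the bench; to be left alone. Origin: centre of its underside
- offcut: a wooden offcut, 90 x 50 x 35 mm, lying loose on the bench; to be left alone. Origin: centre of its underside
- driver: a screwdriver lying loose on the bench; to be left alone. Origin: centre of its underside (a tool lies along its x)
- mallet: a hammer lying loose on the bench; to be left alone. Origin: centre of its underside (a tool lies along its x)
- brush: a brush lying loose on the bench; to be left alone. Origin: centre of its underside (a tool lies along its x)
- mug: a mug, 72 mm across, 85 mm high, standing loose on the bench; to be left alone. Origin: centre of its underside

How it is judged (in metres and radians):
On the way, in this order (a step that is already met when the one before it is completed fails the run):
1. the fingertips touch the first plug (contact force between the fingers and plug0 above 0.3 N), for 0.02 s.
2. the fingertips touch the second plug (contact force between the fingers and plug1 above 0.3 N), for 0.02 s.
3. the fingertips touch the third plug (contact force between the fingers and plug2 above 0.3 N), for 0.02 s.
4. the fingertips touch the fourth plug (contact force between the fingers and plug3 above 0.3 N), for 0.02 s.
5. the fingertips touch the fifth plug (contact force between the fingers and plug4 above 0.3 N), for 0.02 s.
6. the fingertips touch the sixth and last plug (contact force between the fingers and plug5 above 0.3 N), for 0.02 s.
At the end, for the whole second after the job is handed in: All six plugs have been touched in order (more than 0.3 N each), the panel has sprung back up (within 1.5 mm), the bung and the tin are within 20 mm and the things on the bench within 30 mm of where they began (value of joint panel below 0.0015 m and distance of each of bung, wax from where it was at the start of the episode below 0.02 m and distance of each of glue, offcut, driver, mallet, brush, mug from where it was at the start of the episode below 0.03 m).
It fails at once if the panel is pressed more than 10 mm into its foam (value of joint panel above 0.01 m).
It fails at once if the bung or the tin is shifted by over 20 mm, lifted or carried, or another loose thing by over 30 mm (not (distance of each of bung, wax from where it was at the start of the episode below 0.02 m and distance of each of glue, offcut, driver, mallet, brush, mug from where it was at the start of the episode below 0.03 m)).
It fails at once if the bung or the tin is tipped over (angle between any of bung, wax's own z axis and vertical above 0.5 rad).
It also fails if it takes over 43 s, if anything falls off the work surface, if the arm or the gripper's body presses on something with over 40 N, if the wrist force passes 120 N, or if a joint passes its speed limit or range.

### The arm

A 6-joint arm with a two-finger parallel gripper is mounted at the origin on the work surface. World frame = base frame: x ahead of the robot, y to its left, z up, the work surface at z = 0. Lengths are in mm, angles in rad, forces in N, time in s.
With the tool pointing down it reaches from about 350 to 875 mm from the base axis. Payload 4.2 kg.
Tool frame: the origin (TCP) lies between the finger pads; the fingertips stand 14 mm ahead of it and the grasp point (between the pads) lies 5 mm behind it; z points along the fingers, y is the line along which they close (so a half turn about z gives the same grasp; the last joint's range is limited). The gripper opens to 85 mm and grips with 20 to 120 N. Pads are 22 mm wide; open, the fingers measure 114 mm over their backs; the gripper's body (76 mm by 85 mm) begins 54 mm behind the grasp point. The pads swing forward as they close: fully open they stand 13 mm farther back than shut.
Start: joints at [1.396, 0.385, 0.008, 0, -1.194, -0.259], TCP at [262.668, 567.102, 245.312] pointing down, gripper open.
Joint ranges: [-3.14, 3.14], [-1.21, 2.06], [-1.07, 1.41], [-3.16, 2.05], [-2.99, -0.16], [-3.1, 3.1]. Speed limits (rad/s): [2.79, 2.79, 3.14, 3.14, 3.14, 3.14].

### API

Orientations are given as a unit quaternion [x, y, z, w].
In Python, from bench import * gives the robot as it stands.
- The arm moves only by the tool carry_out, never from a script. Its argument "motion" is a list of rows, each a list of 7 numbers: the turn, a rotation vector about the tool's x, y, z in rad, then the shift along the tool's x, y, z in mm, then the opening, from -1 (shut) to 1 (fully open), so that 0 is half open. A call has 1 to 5 rows; each row is the pose to reach, as a shift and turn from the pose commanded when the call began, along the tool's axes at that moment; what a row does not reach only later rows make up. A row lasts 1/8 s, in which the tool goes at most 62.5 mm and 10.7 degrees, less where a joint would pass 70% of its speed; a pose out of reach is approached as far as the arm can. A call with a gripper value outside its range is refused whole. The fingers move at their own pace and stop on an object; the grip force is fixed at half the most. Time passes only in rows, so rows that repeat a pose let the fingers close. It gives the time, the measured TCP pose, the force, the opening and the grip force at its end, in the units of the state.
- read_state(): the state, without advancing time (a new reading comes with each control period).
- get_image(name): name is "side" or "top"; returns a dict with "color" (384x512x3 uint8, blue, green, red), "mtx" (3x3 intrinsics, pixels), "position" and "orientation" of the camera in the world. Camera axes: x right, y down, z forward; pixel columns grow to the right and rows downward; lengths in mm; the calibration is good to about 2 mm. A picture is of the moment at which its call begins. There is no depth.
- job_done(): hands the job in; it is judged then, once.
The state is a dict: "clock": time; "joints": joint angles; "joint_vel": joint speeds; "joint_efforts": joint torques, N m; "position": TCP position; "ee_rot": TCP orientation; "contact_force": force on the tool from outside, world axes, zero at the start; "wrist_torque": the same for the moment, N m; "gripper_width": finger opening in mm; "grasp_force": force on a finger pad.
Only numpy, scipy, OpenCV 4.12 (cv2) and the standard library are available. Lean on these libraries where they do the work, as an engineer would, in place of code of your own. Each camera call takes 0.05 s, during which the arm holds its last target. There are 200 camera calls.

## Working session

There is one attempt and no reset: what is moved stays moved. The work goes in short steps, Python scripts to look and compute and a tool call to move; the robot and the scene stay as the last step left them, time stands still between calls to the robot, and variables do not carry over. Pictures are saved under pics/ and viewed, at most 10 in all, crops included, and the job is handed in when it is done.

Besides the shell and the picture viewer there is one more tool, called after "Call:" as name(argument=value, ...) on one line, values as JSON. carry_out: Moves the arm, as the interface text tells. Its arguments: {"type":"object","properties":{"motion":{"type":"array"}},"required":["motion"]}

```bash
mkdir -p pics; python3 - <<'E'
from bench import *
import cv2
for n in("top","side"):
    d=get_image(n);cv2.imwrite(f"pics/{n}0.png",d["color"]);print(n,d["mtx"],d["position"],d["orientation"])
s=read_state();print(s)
E
```

```text
top [[404.45875541   0.         251.91937233]
 [  0.         404.45875541 202.56106029]
 [  0.           0.           1.        ]] [ 337.65429998   12.48519006 1808.75822561] [ 0.71368045 -0.69870551  0.03802467 -0.03201479]
side [[392.93300642   0.         256.80392843]
 [  0.         392.93300642 193.41576218]
 [  0.           0.           1.        ]] [ -36.38058044 -870.15956308  961.04474884] [ 0.87179256 -0.25025839  0.12580632 -0.40189705]
{'clock': 0.1, 'joints': array([ 1.39562609e+00,  3.85482231e-01,  6.74529483e-03, -4.50120866e-04,
       -1.19400933e+00, -2.58616196e-01]), 'joint_vel': array([-0.00032313, -0.00216019,  0.00325922,  0.00036832,  0.00146868,
       -0.0002104 ]), 'joint_efforts': array([-5.07126151e-04, -3.93316519e+01,  1.88930655e+01,  4.19806749e+00,
       -2.59933295e-03,  4.27816417e-06]), 'position': array([262.45384138, 566.66647877, 244.32042561]), 'ee_rot': array([ 9.76552378e-01, -2.15277631e-01, -1.68343086e-04,  9.82846513e-04]), 'contact_force': array([-0.4097805 ,  0.40909425, -0.41113953]), 'wrist_torque': array([0.03379241, 0.02122981, 0.06053929]), 'grasp_force': 0.0, 'gripper_width': 85.11633406773564}
```

View pics/top0.png

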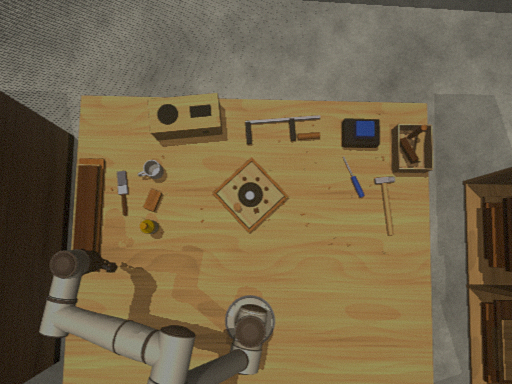

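View pics/side0.png

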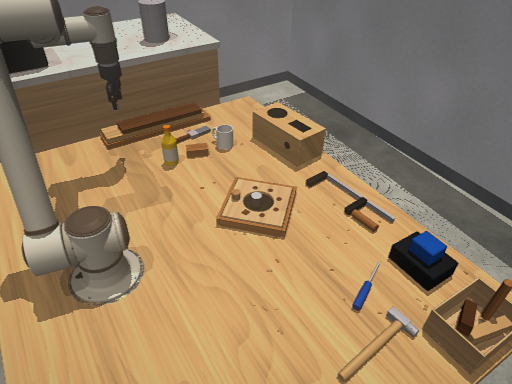

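The top view shows the panel at about (250,195), with the hole and tin at its centre. The bottle, mug and offcut are to its left, and the arm is well clear. I'll zoom in on both views.

```bash
cat >h.py <<'E'
import numpy as np,cv2
from scipy.spatial.transform import Rotation as R
from bench import *
def ray(d,uv,z):
    uv=np.atleast_2d(uv).astype(float)
    r=np.c_[uv,np.ones(len(uv))]@np.linalg.inv(d["mtx"]).T@R.from_quat(d["orientation"]).as_matrix().T
    p=np.array(d["position"]); return p+r*((z-p[2])/r[:,2])[:,None]
def proj(d,P):
    c=(np.atleast_2d(P)-d["position"])@R.from_quat(d["orientation"]).as_matrix()
    c=c@np.array(d["mtx"]).T; return c[:,:2]/c[:,2:]
def blobs(d,lo,hi,z,dark=120):
    "dark blobs within the window lo..hi (x0,y0),(x1,y1): area, pixel, world"
    g=d["color"][lo[1]:hi[1],lo[0]:hi[0]]
    k=8; G=cv2.resize(g,None,fx=k,fy=k,interpolation=cv2.INTER_CUBIC)
    m=(G[...,2]<dark).astype(np.uint8)
    n,_,st,c=cv2.connectedComponentsWithStats(m)
    for i in range(1,n):
        a=st[i,4]/k/k
        if a>3:
            uv=(c[i]+.5)/k-.5+np.array(lo); print(round(a,1),uv.round(1),ray(d,uv,z)[0].round(1),G[int(c[i][1]),int(c[i][0])])
E
python3 - <<'E'
from h import *
a=get_image("top");b=get_image("side")
blobs(a,(210,155),(292,236),40);print();blobs(b,(215,170),(300,240),40)
A=cv2.resize(a["color"][155:236,210:292],None,fx=6,fy=6,interpolation=cv2.INTER_CUBIC)[:480]
B=cv2.resize(b["color"][170:240,215:300],None,fx=6,fy=6,interpolation=cv2.INTER_CUBIC)
cv2.imwrite("pics/a1.png",A);cv2.imwrite("pics/b1.png",B)
E
```

```text
340.8 [254.9 204.7] [504.3 -14.1  40. ] [19 34 43]
24.8 [263.4 173.4] [644.5 -49.   40. ] [41 70 93]
15.0 [244.1 178.3] [620.5  36.2  40. ] [17 43 73]
14.8 [257.1 178.7] [620.  -21.4  40. ] [22 44 75]
452.6 [250.1 194.1] [550.8   8.3  40. ] [152 152 154]
15.1 [234.5 187.1] [580.5  77.3  40. ] [20 46 76]
15.5 [265.9 188.4] [577.8 -61.3  40. ] [26 50 79]
15.3 [265.5 201.2] [521.  -60.2  40. ] [23 46 72]
27.4 [255.9 210.2] [480.6 -18.9  40. ] [24 54 85]
12.2 [239.3 210.3] [478.1  54.   40. ] [ 47  80 104]

7.5 [254.7 187.1] [576.7  74.6  40. ] [ 41  69 107]
8.7 [270.  189.8] [616.2  32.1  40. ] [ 41  69 106]
4.1 [291.3 191.7] [677.1 -17.5  40. ] [ 54  83 112]
394.9 [258.3 202.3] [542.1  -3.7  40. ] [48 62 75]
40.2 [235.5 196.8] [488.4  63.9  40. ] [ 50  79 107]
494.3 [254.3 227. ] [ 464.4 -100.2   40. ] [ 45  73 105]
10.0 [278.5 198.6] [614.8 -24.5  40. ] [ 40  67 106]
5.3 [288.5 201.9] [635.1 -57.7  40. ] [ 57  85 113]
10.0 [275.5 208.9] [574.5 -64.1  40. ] [ 43  71 110]
21.7 [245.3 211.9] [477.1 -22.3  40. ] [ 46  76 112]
11.5 [261.5 214.6] [517.2 -62.8  40. ] [ 44  72 110]
5.4 [284.5 217.1] [ 577.2 -113.9   40. ] [ 56  85 113]
3.3 [235.4 218.4] [431.9 -32.6  40. ] [ 58  85 110]
6.8 [260.2 222.9] [491.5 -94.4  40. ] [ 65  92 116]
3.2 [268.6 224.5] [ 511.4 -115.    40. ] [ 56  82 105]
8.9 [278.3 226.1] [ 534.7 -138.1   40. ] [ 64  93 118]
```

View pics/a1.png

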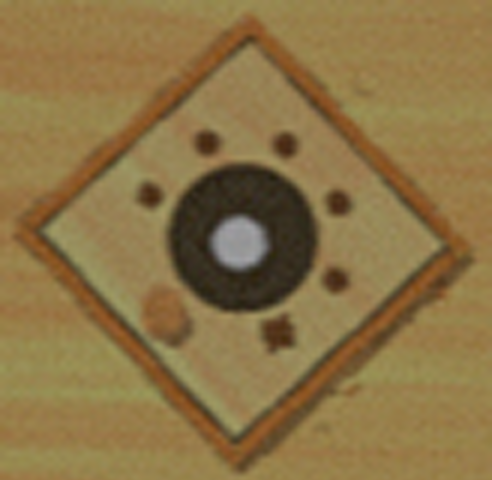

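View pics/b1.png

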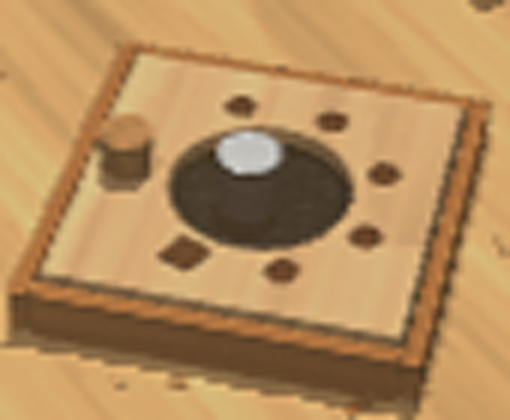

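The plugs average over both views to p0 (479,-21), p1 (519,-62), p2 (576,-63), p3 (617,-23), p4 (618,34) and p5 (579,76). These fit a 75 mm circle about (549,7). In the side crop the square plug is at the lower left and the bung is left of the hole. I'm moving over high, with the fingers shut.

Call:
carry_out(motion=[[0, 0, 0, 44, 44, 0, -1], [0, 0, 0, 88, 88, 0, -1], [0, 0, 0, 132, 132, 0, -1], [0, 0, 0, 177, 176, 0, -1], [0, 0, 0, 221, 220, 0, -1]])

```text
clock: 0.82
position: [370.9, 272.8, 245.4]
ee_rot: [0.977, -0.215, 0.0, -0.0]
contact_force: [1.4, -0.1, -0.6]
gripper_width: 0.5
grasp_force: 0.0
```

Call:
carry_out(motion=[[0, 0, 0, 44, 44, 0, -1], [0, 0, 0, 88, 88, 20, -1], [0, 0, 0, 132, 132, 60, -1], [0, 0, 0, 177, 176, 95, -1], [0, 0, 0, 221, 220, 130, -1]])

```text
clock: 1.45
position: [469.4, 7.3, 130.7]
ee_rot: [0.977, -0.215, 0.001, -0.0]
contact_force: [1.4, 1.3, -0.4]
gripper_width: 0.0
grasp_force: 0.0
```

Call:
carry_out(motion=[[0, 0, 0, 0, 0, 20, -1], [0, 0, 0, 0, 0, 30, -1], [0, 0, 0, 0, 0, 40, -1], [0, 0, 0, 0, 0, 40, -1]])

```text
clock: 1.95
position: [468.7, 9.5, 91.2]
ee_rot: [0.977, -0.214, -0.0, 0.0]
contact_force: [-0.3, -0.8, 0.0]
gripper_width: -0.4
grasp_force: 0.0
```

```bash
cat > go.py <<'E'
from h import *
P=np.array([[478.8,-20.6],[519.1,-61.5],[576.2,-62.7],[617.4,-23],[618.4,34.1],[578.6,76]])
def go(i):
    s=read_state();M=R.from_quat(s["ee_rot"]).as_matrix()
    print(s["clock"],s["position"].round(1),s["contact_force"].round(2),s["gripper_width"])
    print("to plug",i,(M.T@(np.r_[P[i],54.5]-s["position"])).round(1),M.round(3).tolist())
E
python3 - <<'E'
from go import *
go(0);b=get_image("side")
cv2.imwrite("pics/b2.png",cv2.resize(b["color"][130:250,190:310],None,fx=5,fy=5,interpolation=cv2.INTER_CUBIC))
E
```

```text
1.95 [468.7   9.5  91.2] [-0.25 -0.81  0.  ] -0.41032327118381545
to plug 0 [21.8 23.1 36.7] [[0.908, -0.419, -0.0], [-0.419, -0.908, -0.0], [-0.0, 0.0, -1.0]]
```

View pics/b2.png

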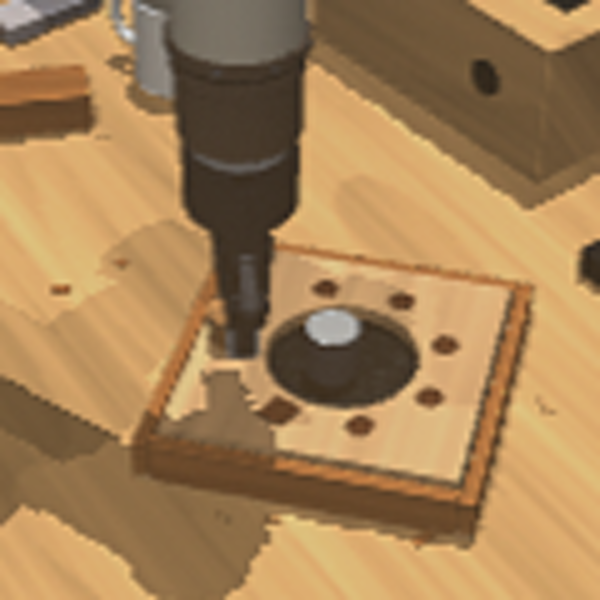

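The fingertips (crop about (240,350)) are just short of the square plug (275,410), and the bung behind them is untouched. I'll move over the plug and come down.

Call:
carry_out(motion=[[0, 0, 0, 12, 12, 0, -1], [0, 0, 0, 22, 23, 10, -1], [0, 0, 0, 22, 23, 25, -1], [0, 0, 0, 22, 23, 30, -1], [0, 0, 0, 22, 23, 30, -1]])

```text
clock: 2.62
position: [479.1, -21.3, 61.1]
ee_rot: [0.977, -0.215, -0.0, 0.0]
contact_force: [1.0, 0.2, 0.1]
gripper_width: 0.1
grasp_force: 0.0
```

```bash
python3 - <<'E'
from go import *
go(0);b=get_image("side");print(proj(b,[478.8,-20.6,47]))
cv2.imwrite("pics/b3.png",cv2.resize(b["color"][170:240,210:300],None,fx=6,fy=6,interpolation=cv2.INTER_CUBIC))
E
```

```text
2.625 [479.1 -21.3  61.1] [0.97 0.2  0.07] 0.13531278698213622
to plug 0 [-0.5 -0.5  6.6] [[0.907, -0.42, -0.001], [-0.42, -0.907, -0.0], [-0.001, 0.001, -1.0]]
[[245.46630698 209.92888088]]
```

View pics/b3.png

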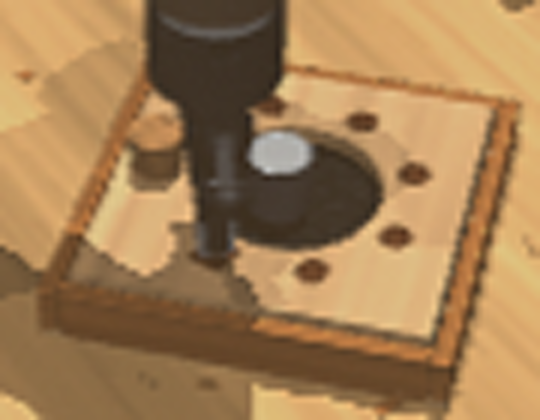

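The fingertips (crop (215,250)) are right over the square plug, whose dark edge shows beneath them. Now I'll press gently.

Call:
carry_out(motion=[[0, 0, 0, 0, 0, 4, -1], [0, 0, 0, 0, 0, 7, -1], [0, 0, 0, 0, 0, 9, -1], [0, 0, 0, 0, 0, 10, -1], [0, 0, 0, 0, 0, 10, -1]])

```text
clock: 3.3
position: [479.4, -21.1, 51.6]
ee_rot: [0.977, -0.215, 0.0, -0.0]
contact_force: [-1.1, 0.9, 4.6]
gripper_width: -0.0
grasp_force: 2.0
```

About 4.6 N upward at the expected height confirms plug 0. Hop to plug 1.

Call:
carry_out(motion=[[0, 0, 0, 0, 0, -10, -1], [0, 0, 0, 27, 10, -12, -1], [0, 0, 0, 54, 20, -12, -1], [0, 0, 0, 54, 20, -9, -1], [0, 0, 0, 54, 20, -8, -1]])

```text
clock: 3.92
position: [518.8, -62.1, 59.0]
ee_rot: [0.977, -0.216, -0.001, 0.0]
contact_force: [0.1, -0.5, 0.2]
gripper_width: 0.1
grasp_force: 0.0
```

Call:
carry_out(motion=[[0, 0, 0, 0, 0, 4, -1], [0, 0, 0, 0, 0, 7, -1], [0, 0, 0, 0, 0, 8, -1], [0, 0, 0, 0, 0, 8, -1]])

```text
clock: 4.42
position: [519.3, -61.8, 51.4]
ee_rot: [0.977, -0.215, -0.0, 0.0]
contact_force: [-2.0, 2.5, 4.0]
gripper_width: 0.0
grasp_force: 2.0
```

```bash
python3 -c "
from go import *
go(1);go(2)"
```

```text
4.425 [519.3 -61.8  51.4] [-2.04  2.55  4.02] 0.014186690733880446
to plug 1 [-0.3 -0.2 -3.1] [[0.907, -0.42, -0.001], [-0.42, -0.907, 0.0], [-0.001, 0.0, -1.0]]
4.425 [519.3 -61.8  51.4] [-2.04  2.55  4.02] 0.014186690733880446
to plug 2 [ 52.  -23.1  -3.1] [[0.907, -0.42, -0.001], [-0.42, -0.907, 0.0], [-0.001, 0.0, -1.0]]
```

Plug 1 touched (4 N). On to plug 2.

Call:
carry_out(motion=[[0, 0, 0, 0, 0, -10, -1], [0, 0, 0, 26, -12, -12, -1], [0, 0, 0, 52, -23, -12, -1], [0, 0, 0, 52, -23, -9, -1], [0, 0, 0, 52, -23, -8, -1]])

```text
clock: 5.05
position: [575.7, -63.2, 58.9]
ee_rot: [0.977, -0.216, -0.001, 0.0]
contact_force: [0.5, -0.1, -0.6]
gripper_width: 0.2
grasp_force: 0.0
```

Call:
carry_out(motion=[[0, 0, 0, 0, 0, 4, -1], [0, 0, 0, 0, 0, 7, -1], [0, 0, 0, 0, 0, 8, -1], [0, 0, 0, 0, 0, 8, -1]])

```text
clock: 5.55
position: [576.0, -63.1, 51.5]
ee_rot: [0.977, -0.215, -0.001, 0.0]
contact_force: [-2.7, 0.3, 3.9]
gripper_width: -0.1
grasp_force: 2.0
```

```bash
python3 -c "
from go import *
go(2);go(3)"
```

```text
5.55 [576.  -63.1  51.5] [-2.74  0.31  3.95] -0.06181270458972696
to plug 2 [-0.  -0.5 -3. ] [[0.907, -0.42, -0.001], [-0.42, -0.907, -0.0], [-0.001, 0.001, -1.0]]
5.55 [576.  -63.1  51.5] [-2.74  0.31  3.95] -0.06181270458972696
to plug 3 [ 20.7 -53.8  -3. ] [[0.907, -0.42, -0.001], [-0.42, -0.907, -0.0], [-0.001, 0.001, -1.0]]
```

Plug 2 touched. Plug 3 next.

Call:
carry_out(motion=[[0, 0, 0, 0, 0, -10, -1], [0, 0, 0, 10, -27, -12, -1], [0, 0, 0, 21, -54, -12, -1], [0, 0, 0, 21, -54, -9, -1], [0, 0, 0, 21, -54, -8, -1]])

```text
clock: 6.18
position: [617.8, -23.0, 59.0]
ee_rot: [0.977, -0.215, -0.0, 0.0]
contact_force: [-0.7, -0.2, 0.5]
gripper_width: 0.1
grasp_force: 0.0
```

Call:
carry_out(motion=[[0, 0, 0, 0, 0, 4, -1], [0, 0, 0, 0, 0, 7, -1], [0, 0, 0, 0, 0, 8, -1], [0, 0, 0, 0, 0, 8, -1]])

```text
clock: 6.68
position: [618.0, -23.3, 51.6]
ee_rot: [0.977, -0.215, -0.0, 0.0]
contact_force: [-2.2, -1.1, 4.6]
gripper_width: 0.1
grasp_force: 1.9
```

```bash
python3 -c "
from go import *
go(3);go(4)"
```

```text
6.675 [618.  -23.3  51.6] [-2.16 -1.11  4.55] 0.13949718512577614
to plug 3 [-0.6 -0.  -2.9] [[0.907, -0.42, -0.001], [-0.42, -0.907, -0.0], [-0.001, 0.001, -1.0]]
6.675 [618.  -23.3  51.6] [-2.16 -1.11  4.55] 0.13949718512577614
to plug 4 [-23.7 -52.3  -2.9] [[0.907, -0.42, -0.001], [-0.42, -0.907, -0.0], [-0.001, 0.001, -1.0]]
```

Plug 3 touched. Plug 4 next.

Call:
carry_out(motion=[[0, 0, 0, 0, 0, -10, -1], [0, 0, 0, -12, -26, -12, -1], [0, 0, 0, -24, -52, -12, -1], [0, 0, 0, -24, -52, -9, -1], [0, 0, 0, -24, -52, -8, -1]])

```text
clock: 7.3
position: [618.3, 34.3, 59.2]
ee_rot: [0.977, -0.215, -0.0, 0.0]
contact_force: [-0.5, 0.2, -1.2]
gripper_width: -0.0
grasp_force: 0.0
```

Call:
carry_out(motion=[[0, 0, 0, 0, 0, 4, -1], [0, 0, 0, 0, 0, 7, -1], [0, 0, 0, 0, 0, 8, -1], [0, 0, 0, 0, 0, 8, -1]])

```text
clock: 7.8
position: [618.5, 33.8, 51.7]
ee_rot: [0.977, -0.215, 0.0, 0.0]
contact_force: [-1.1, -2.4, 3.3]
gripper_width: -0.1
grasp_force: 1.9
```

```bash
python3 -c "
from go import *
go(4);go(5)"
```

```text
7.8 [618.5  33.8  51.7] [-1.12 -2.43  3.28] -0.07510027850849917
to plug 4 [-0.2 -0.2 -2.8] [[0.907, -0.421, 0.0], [-0.421, -0.907, -0.0], [0.0, 0.0, -1.0]]
7.8 [618.5  33.8  51.7] [-1.12 -2.43  3.28] -0.07510027850849917
to plug 5 [-54.  -21.5  -2.8] [[0.907, -0.421, 0.0], [-0.421, -0.907, -0.0], [0.0, 0.0, -1.0]]
```

Plug 4 touched. Now the last plug, then lift away.

Call:
carry_out(motion=[[0, 0, 0, 0, 0, -10, -1], [0, 0, 0, -27, -11, -12, -1], [0, 0, 0, -54, -21, -12, -1], [0, 0, 0, -54, -21, -9, -1], [0, 0, 0, -54, -21, -8, -1]])

```text
clock: 8.43
position: [578.6, 76.3, 59.4]
ee_rot: [0.977, -0.215, 0.0, -0.0]
contact_force: [-0.6, 0.0, 0.1]
gripper_width: -0.2
grasp_force: 0.0
```

Call:
carry_out(motion=[[0, 0, 0, 0, 0, 4, -1], [0, 0, 0, 0, 0, 7, -1], [0, 0, 0, 0, 0, 8, -1], [0, 0, 0, 0, 0, 8, -1]])

```text
clock: 8.93
position: [578.9, 75.9, 51.8]
ee_rot: [0.977, -0.215, 0.001, -0.0]
contact_force: [1.1, -1.2, 4.3]
gripper_width: -0.3
grasp_force: 1.9
```

Call:
carry_out(motion=[[0, 0, 0, 0, 0, -20, -1], [0, 0, 0, 0, 0, -60, -1], [0, 0, 0, 0, 0, -100, -1], [0, 0, 0, 0, 0, -130, -1], [0, 0, 0, 0, 0, -130, -1]])

```text
clock: 9.55
position: [579.3, 76.6, 183.7]
ee_rot: [0.977, -0.215, 0.002, -0.002]
contact_force: [-0.1, 0.9, -0.3]
gripper_width: -0.1
grasp_force: 0.0
```

```bash
python3 - <<'E'
from go import *
b=get_image("side")
cv2.imwrite("pics/b4.png",cv2.resize(b["color"][100:250,150:350],None,fx=4,fy=4,interpolation=cv2.INTER_CUBIC))
E
```

```text
(no output)
```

View pics/b4.png

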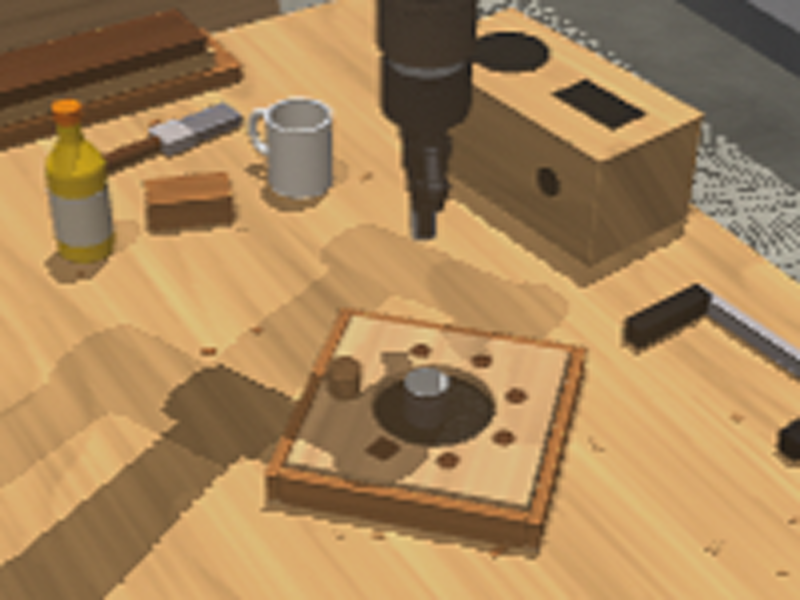

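The arm is clear. The bung (345,375), the tin (425,385) and the bottle, mug and offcut are where they began, and the panel is back up.

```bash
python3 -c "
from bench import *
print(job_done())"
```

```text
the job is handed in; nothing more can be done
None
```

All six plugs were touched in order, from the square one counterclockwise, at about 3 to 5 N each and with the panel pressed about 3 mm; the arm then came clear, the bung and tin look undisturbed, and the job is handed in (no verdict was returned).

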